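# Present a slide tray over the end of a bench ledge

### The job

Push the orange stop on the raised grey ledge fully aside by its black knob, over to the side with the long metal lip, and then push the white slide tray along the ledge past it until the whole blue band at its front end hangs out over the ledge's open end, with no more than about 2 cm of the white part past the edge as well, so that a colleague can take it by that end. Only push: the tray must stay lying flat on the ledge, never lifted or dropped, and leave the other things on the counter where they are.

Things in the scene. Friction and masses are not known exactly. Their poses are not given: they have to be found in the camera images.
- ledge: Fixed grey bench riser, 330 mm long (its x) by 140 mm wide (its y); its flat top is 60 mm above the counter. Origin: centre of its underside, on the counter. Its x points along the ledge to the open end, over which the tray is to hang; its y points across to the side with a metal lip (6 mm thick, 8 mm high; inner face at y = 62 mm, from x = -165 to 115 mm), roughly away from the robot. The near side and both ends have no lip. Behind the rear end is free air.
- ledge_edge (a point): Middle of the ledge's open end, on the top edge; axes as the ledge's (x outward over the edge, y to the lip side, z up).
- stop (a joint): The orange stop, a bar 12 mm thick (ledge x), 44 mm long (ledge y), 10 mm high, on a track across the ledge 13 mm before its open end; the tray cannot pass while it is shut. Value in m: 0 to 0.015 at the start (in the tray's way, at the middle of the ledge), grows as it slides along the ledge's +y, 0.09 at its end of travel, clear of the tray. Slides against about 1.5 N and stays where it is left.
- stop_knob (a point): Top of the upright knob on the middle of the stop: black cylinder 16 mm in diameter, from 27 to 45 mm above the ledge's top, on a steel pin 10 mm in diameter that rises from the bar (10 mm above the ledge's top).
- tray: Loose flat slide tray, about 0.2 kg, 150 mm long (its x), 76 mm wide (its y), 8 mm thick, lying on the ledge within about 0.12 rad of straight. White, three glass slides flush on top, blue band over the 30 mm at its front end (+x, toward the ledge's open end). Origin: centre of its underside. It slides on the ledge with ordinary friction (about 2 N) and stops where it is left.
- tray_rear (a point): Middle of the tray's rear end face (white end), half-way up its 8 mm thickness. The face to push on.
- band_left (a point): Corner where the inner edge of the blue band meets the tray's side at +y (lip side), on the top; 30 mm behind the front end.
- band_right (a point): The same corner at the tray's other side (-y, nearer the robot).
- bottle_ctrl: White bottle with yellow cap, 42 mm in diameter, 62 mm high; a bystander. Origin at the centre of its underside.
- bottle_ctrl2: White bottle with purple cap, 42 mm in diameter, 62 mm high; a bystander. Origin at the centre of its underside.
- calculator: Pocket calculator lying on the counter, 112 x 68 x 16 mm; a bystander. Origin at the centre of its underside.
- tape_roll: Beige roll of tape lying flat, 69 mm in diameter, 18 mm high; a bystander. Origin at the centre of its underside.
- kit_box: White carton, 100 x 140 x 62 mm; a bystander. Origin at the centre of its underside.
- stapler: Red and black stapler, 118 x 32 x 46 mm; a bystander. Origin at the centre of its underside.

How it is judged:
On the way, in this order (a step that is already met when the one before it is completed fails the run):
1. the stop is pushed fully aside (value of joint stop above 0.075 m), for 0.2 s.
2. the blue band hangs out past the ledge's end (x of band_left in the frame of ledge_edge between -0.002 and 0.025 m and x of band_right in the frame of ledge_edge between -0.002 and 0.025 m), for 0.2 s.
At the end, for the whole second after the job is handed in: The stop stands open by more than 75 mm; both inner corners of the blue band lie from 0 (less 2 mm) to 25 mm beyond the ledge's end; the tray lies flat on the ledge (within 0.05 rad and 4 mm) and at rest (all of step 2 and value of joint stop above 0.075 m and angle between tray's own z axis and vertical below 0.05 rad and z of tray in the frame of ledge_edge between -0.004 and 0.004 m and linear speed of tray below 0.01 m/s); the robot touches nothing.
It fails at once if the tray is lifted, dropped off the ledge or tipped (height (world z) of tray above 0.072 m or height (world z) of tray below 0.048 m or angle between tray's own z axis and vertical above 0.15 rad).
It fails at once if another thing on the counter is moved by more than 25 mm (distance of any of bottle_ctrl, bottle_ctrl2, calculator, tape_roll, kit_box, stapler from where it was at the start of the episode above 0.025 m).
It also fails if it takes over 45 s, if anything falls off the work surface, if the arm or the gripper's body presses on something with over 40 N, if the wrist force passes 120 N, or if a joint passes its speed limit or range.

### The arm

A 6-joint arm with a two-finger parallel gripper is mounted at the origin on the work surface; the furniture and walls round the work are solid. World frame = base frame: x ahead of the robot, y to its left, z up, the work surface at z = 0. Lengths are in m, angles in rad, forces in N, time in s.
With the tool pointing down it reaches from about 0.275 to 0.825 m from the base axis. Payload 4.9 kg.
Tool frame: the origin (TCP) lies midway between the tips of the shut fingers; the grasp point (between the pads) lies 19 mm behind it (bot.grip_depth is the distance from the TCP to the grasp point, in m); z points along the fingers, y is the line along which they close (so a half turn about z gives the same grasp; the last joint's range is limited). The gripper opens to 85 mm and grips with 20 to 120 N. Pads are 22 mm wide; open, the fingers measure 114 mm over their backs; the gripper's body (76 mm by 85 mm) begins 54 mm behind the grasp point. The pads swing forward as they close: fully open they stand 13 mm farther back than shut.
Start: joints at [-1.412, 0.326, -0.193, 1.052, 0, 1.437], TCP at [0.159, -0.527, 0.231] pointing down, gripper open.
Joint ranges: [-2.65, 2.65], [-0.97, 1.79], [-1.3, 1.35], [-1.93, 2.1], [-1.47, 1.37], [-3.14, 3.14]. Speed limits (rad/s): [2.57, 2.57, 3.14, 3.14, 3.14, 3.14].

### API

Orientations are given as a unit quaternion [w, x, y, z].
In Python, from cell import bot gives the robot as it stands. Calls block until the motion is done:
- bot.move_pose(position, orientation): joint-space move of the TCP to a pose.
- bot.move_linear(position, speed=0.15, rotation=None, until_force=None): straight line of the TCP; rotation=None keeps the orientation; speed is the mean speed in m/s. With until_force (N) it stops when the force on the tool has changed by that much, and returns True; else False.
- bot.goto_joints(angles): joint-space move.
- bot.set_gripper(opening, grasp_force=None): opening from 0.0 (shut) to 1.0 (fully open); grasp_force is the grip in N (None keeps the last); returns when the fingers have stopped.
- bot.wait(seconds).
- bot.solve_ik(position, orientation): joint angles nearest the present ones, or None.
- bot.camera(name): name is "side" or "top" or "wrist"; returns the picture (400x640x3 uint8, red, green, blue); there is no depth.
- bot.calibration(name): a dict with "mtx" (3x3 intrinsics, pixels), "extrinsics" (4x4, takes a point from world to camera coordinates); the wrist camera has in their place "hand_eye" (4x4, takes a point from camera to tool coordinates, whose origin is the TCP and whose axes are the flange's). Camera axes: x right, y down, z forward; pixel columns grow to the right and rows downward; lengths in m; the calibration is good to about 2 mm. A picture is of the moment at which its call begins: read the wrist's pose just before it. calibration takes no time and is no camera call.
A pose or a line that the arm cannot do raises bot.PlanningError and nothing moves.
- bot.close_job(): hands the job in; it is judged then, once.
Trained networks look in the newest picture that a camera, given by its name, has taken for a name from the list of things; names that differ only in an ending like _2 or _b are one class to them, and where a whole thing is asked for, a point or a joint stands for the part that bears it (a point fixed in the world has none). Each returns a list of dicts, best first, with "confidence" (0 to 1); they miss things now and then, are a little off and sometimes report something else, mostly with a low value. They report only what shows in the picture. A call takes as long as a camera call.
- bot.search_frame(camera, thing): "bbox" ([left, top, width, height] in pixels, round what is visible of it).
Readings, each from a call of its own:
- bot.read_clock(): time.
- bot.read_joint_positions(): joint angles.
- bot.read_joint_vel(): joint speeds.
- bot.read_joint_efforts(): joint torques, N m.
- bot.read_position(): TCP position.
- bot.read_tool_rot(): TCP orientation.
- bot.read_ft_force(): force on the tool from outside, world axes, zero at the start.
- bot.read_moment(): the same for the moment, N m.
- bot.read_gripper_width(): opening from 0.0 (shut) to 1.0 (fully open).
- bot.read_finger_force(): force on a finger pad.
Only numpy, scipy, OpenCV 4.12 (cv2) and the standard library are available. Lean on these libraries where they do the work, as an engineer would, in place of code of your own. Each camera call takes 0.05 s, during which the arm holds its last target. There are 200 camera calls.

## Working session

There is one attempt and no reset: what is moved stays moved. The work goes in short steps, each a Python script; the robot and the scene stay as the last script left them, time stands still between calls to the robot, and variables do not carry over. Pictures are saved under pics/ and viewed, at most 10 in all, crops included, and the job is handed in when it is done.

```bash
mkdir -p pics; python3 - <<'E'
from cell import bot
import cv2
for c in ("top","side"):
    im=bot.camera(c); cv2.imwrite(f"pics/{c}0.png",im[:,:,::-1])
    for t in ("stop_knob","stop","tray","ledge"):
        print(c,t,[(r["bbox"],round(r["confidence"],2)) for r in bot.search_frame(c,t)[:2]])
    k=bot.calibration(c); print(k["mtx"].tolist(),k["extrinsics"].round(4).tolist())
print(bot.read_clock())
E
```

```text
top stop_knob []
top stop [([373.0, 174.5, 7.4, 9.7], 0.39)]
top tray [([306.3, 181.0, 45.5, 22.0], 0.61)]
top ledge [([279.4, 145.9, 108.3, 75.7], 0.96), ([372.7, 175.3, 7.8, 12.2], 0.68)]
[[405.09561162184445, 0.0, 315.03538617254287], [0.0, 405.09561162184445, 198.9490285347083], [0.0, 0.0, 1.0]] [[-0.0253, -0.9996, 0.0153, 0.0522], [-0.9874, 0.0226, -0.1565, 0.4866], [0.1561, -0.019, -0.9876, 1.2766], [0.0, 0.0, 0.0, 1.0]]
side stop_knob []
side stop [([289.3, 242.2, 13.7, 18.6], 0.41)]
side tray [([305.1, 207.5, 46.8, 38.7], 0.82), ([344.9, 164.6, 13.7, 20.9], 0.58)]
side ledge [([271.4, 188.2, 106.9, 96.8], 0.75)]
[[444.03883014762266, 0.0, 326.1540426091756], [0.0, 444.03883014762266, 206.79555362673165], [0.0, 0.0, 1.0]] [[0.763, 0.6462, -0.0182, -0.3798], [0.3821, -0.4735, -0.7936, -0.0931], [-0.5214, 0.5986, -0.6081, 1.5796], [0.0, 0.0, 0.0, 1.0]]
0.5
```

View pics/top0.png

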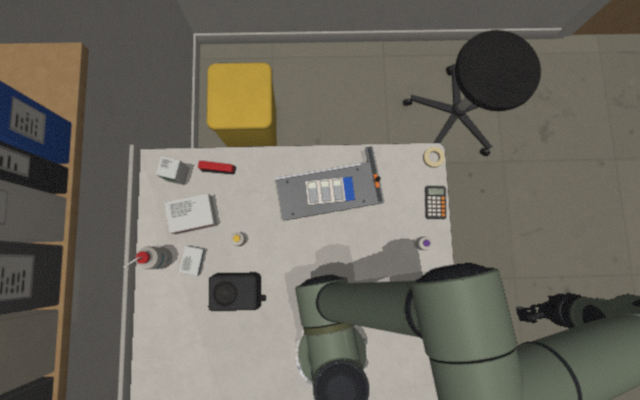

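View pics/side0.png

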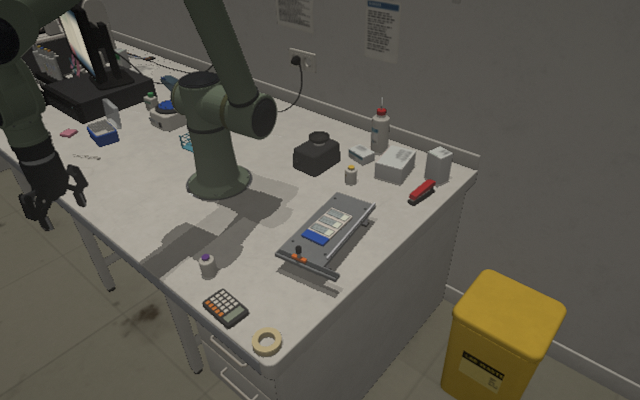

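The top view shows the ledge at about (330,190), its open end to the right (world -y), with the orange stop and knob at (376,182) and the lip on the far side. The side view agrees. Next I'll take a wrist view from above.

```bash
cat > h.py <<'E'
import numpy as np, cv2
from cell import bot
from scipy.spatial.transform import Rotation as R
def rot(q): return R.from_quat(np.roll(q,-1))
def quat(r): return np.roll(r.as_quat(),1)
def cam(c):
    k=bot.calibration(c)
    if "extrinsics" in k: T=np.linalg.inv(k["extrinsics"])
    else:
        W=np.eye(4); W[:3,:3]=rot(bot.read_tool_rot()).as_matrix(); W[:3,3]=bot.read_position(); T=W@k["hand_eye"]
    return np.array(k["mtx"]),T
def back(K,T,px,z):
    px=np.atleast_2d(px); d=np.c_[px,np.ones(len(px))]@np.linalg.inv(K).T@T[:3,:3].T
    return T[:3,3]+d*((z-T[2,3])/d[:,2])[:,None]
def proj(K,T,P):
    P=np.atleast_2d(P); c=(P-T[:3,3])@T[:3,:3]; c=c@K.T; return c[:,:2]/c[:,2:]
def down(yaw): # tool y axis at angle yaw (world), z down
    y=np.array([np.cos(yaw),np.sin(yaw),0]); z=np.array([0,0,-1.]); return quat(R.from_matrix(np.c_[np.cross(y,z),y,z]))
E
python3 - <<'E'
from h import *
K,T=cam("top")
p=back(K,T,[[364,162],[383,203],[283,219],[277,181],[376,182]],0.06); print(p.round(3))
print("he",np.round(bot.calibration("wrist")["hand_eye"],3).tolist(), rot(bot.read_tool_rot()).as_matrix().round(2).tolist())
c=p[:4].mean(0)
for yaw in (0.15,0.15+np.pi):
    for dx in (-.1,-.07,0): print(yaw,dx,bot.solve_ik([c[0]+dx,c[1]-.03,.4],down(yaw)))
E
```

```text
[[ 0.602 -0.121  0.06 ]
 [ 0.466 -0.176  0.06 ]
 [ 0.422  0.144  0.06 ]
 [ 0.545  0.161  0.06 ]
 [ 0.535 -0.157  0.06 ]]
he [[-0.001, -0.955, -0.296, 0.076], [1.0, -0.001, 0.0, 0.0], [-0.0, -0.296, 0.955, -0.142], [0.0, 0.0, 0.0, 1.0]] [[0.96, 0.29, -0.0], [0.29, -0.96, 0.0], [0.0, -0.0, -1.0]]
0.15 -0.1 [-0.24862229 -0.00190208 -0.16355538  1.40914303  0.          1.17217403]
0.15 -0.07 [-0.23157349  0.05728488 -0.10228491  1.41122654  0.          1.18922284]
0.15 0 [-0.19964157  0.1965796   0.05941977  1.4336365   0.          1.22115476]
3.291592653589793 -0.1 [-2.48622294e-01 -1.90208031e-03 -1.63555382e-01  1.40914303e+00
  0.00000000e+00 -1.96941862e+00]
3.291592653589793 -0.07 [-0.23157349  0.05728488 -0.10228491  1.41122654  0.         -1.95236981]
3.291592653589793 0 [-0.19964157  0.1965796   0.05941977  1.4336365   0.         -1.9204379 ]
```

```bash
python3 - <<'E'
from h import *
bot.move_pose([0.505,0.075,0.42],down(0.137)); bot.set_gripper(0.0)
K,T=cam("wrist"); im=bot.camera("wrist"); np.savez("w0.npz",K=K,T=T)
cv2.imwrite("pics/w0.png",im[:,:,::-1])
for t in ("stop_knob","stop","tray","ledge"):
    print(t,[(r["bbox"],round(r["confidence"],2)) for r in bot.search_frame("wrist",t)[:2]])
print(K[0,0],bot.read_clock())
E
```

```text
stop_knob []
stop []
tray [([292.6, 160.8, 45.2, 80.6], 0.85)]
ledge [([273.0, 102.9, 109.7, 176.8], 0.7)]
290.55092996250346 4.0667
```

View pics/w0.png

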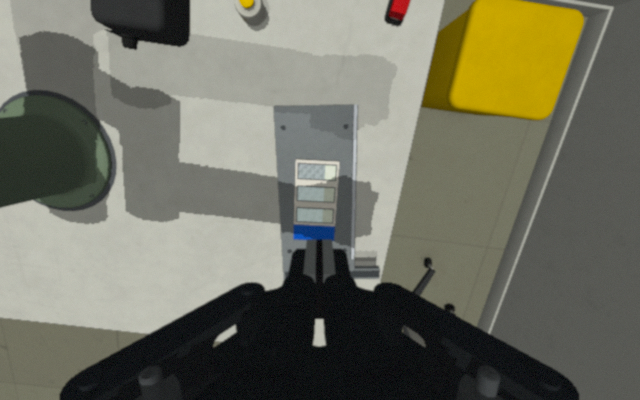

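The wrist view shows the tray at (315,200) and the ledge, but the gripper hides the stop end. I'll move past the open end and look back.

```bash
python3 - <<'E'
from h import *
bot.move_pose([0.535,-0.185,0.36],down(0.137))
K,T=cam("wrist"); im=bot.camera("wrist"); np.savez("w1.npz",K=K,T=T)
cv2.imwrite("pics/w1.png",im[:,:,::-1])
crop=im[40:300,200:460]; cv2.imwrite("pics/w1c.png",cv2.resize(crop[:,:,::-1],(600,600),interpolation=cv2.INTER_CUBIC))
for t in ("stop_knob","stop","tray","ledge"):
    print(t,[(r["bbox"],round(r["confidence"],2)) for r in bot.search_frame("wrist",t)[:2]])
print(bot.read_clock())
E
```

```text
stop_knob [([307.6, 142.8, 30.2, 10.0], 0.66), ([264.9, 3.9, 135.5, 147.8], 0.52)]
stop [([312.3, 135.0, 24.3, 19.0], 0.63)]
tray [([285.4, 2.1, 60.2, 88.2], 0.89)]
ledge [([268.3, 0.0, 134.1, 155.3], 0.93)]
5.3583
```

View pics/w1c.png

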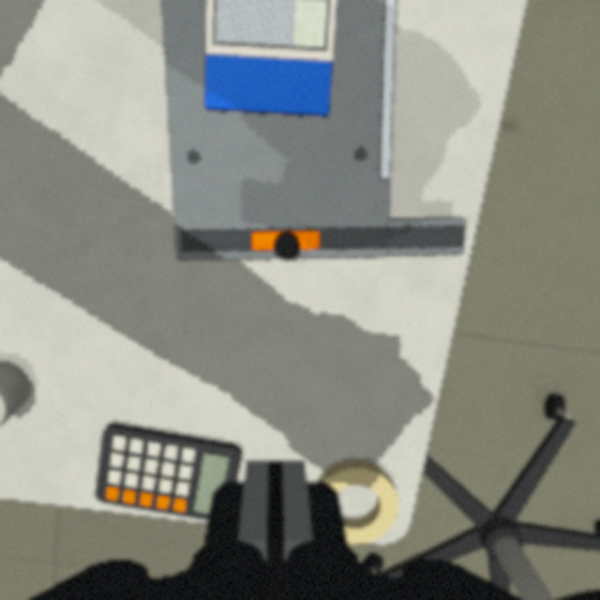

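The crop shows the knob at (288,243), the orange bar from 252 to 321, the band's front corners at (205,108) and (330,115), the open end at row ~253, and the lip at column ~384.

```bash
python3 - <<'E'
from h import *
d=np.load("w1.npz");K,T=d["K"],d["T"]
s=600/260
f=lambda uv,z: back(K,T,(np.array(uv,float)+.5)/s-.5+[200,40],z)
L={"knob":f([[288,243]],.105),"bar":f([[252,232],[321,231],[252,250],[321,249]],.07),"bandfront":f([[205,108],[330,115]],.068),"bandinner":f([[207,57],[334,63]],.068),
"near":f([[162,0],[179,230]],.06),"end":f([[179,258],[463,252]],.06),"liptop_in":f([[384,10],[383,178]],.068)}
for k,v in L.items(): print(k,v.round(4)[:,:2].tolist(), np.round(np.linalg.norm(v[0]-v[1]),4) if len(v)>1 else "")
for k in ("near","bandfront","end","liptop_in"):
    v=L[k][1]-L[k][0]; print(k,np.degrees(np.arctan2(v[1],v[0])))
# wrist 0: tray rear & ledge rear
d=np.load("w0.npz");K,T=d["K"],d["T"]
print("rear tray",back(K,T,[[295,161],[339,161]],.068).round(4).tolist(),"ledge rear",back(K,T,[[274,105],[355,104]],.06).round(4).tolist(), "nearside w0", back(K,T,[[274,106],[283,240]],.06).round(4).tolist(),"band",back(K,T,[[293,240],[335,240],[293,227],[335,227]],.068).round(4).tolist())
E
```

```text
knob [[0.539, -0.1536]] 
bar [[0.5166, -0.1537], [0.5599, -0.1472], [0.518, -0.165], [0.5616, -0.1583]] 0.0438
bandfront [[0.479, -0.0846], [0.5546, -0.0782]] 0.0758
bandinner [[0.4772, -0.0563], [0.5523, -0.0493]] 0.0754
near [[0.4467, -0.0283], [0.4693, -0.16]] 0.1335
end [[0.471, -0.178], [0.6549, -0.1487]] 0.1862
liptop_in [[0.5765, -0.0174], [0.5932, -0.11]] 0.0941
near -80.27388628802379
bandfront 4.842459707690126
end 9.04823975003671
liptop_in -79.79006796750834
rear tray [[0.4658, 0.0612, 0.068], [0.5403, 0.0714, 0.068]] ledge rear [[0.4208, 0.147, 0.06], [0.5524, 0.1665, 0.06]] nearside w0 [[0.421, 0.1454, 0.06], [0.4596, -0.0925, 0.06]] band [[0.4786, -0.0861, 0.068], [0.5559, -0.0755, 0.068], [0.4757, -0.0602, 0.068], [0.552, -0.0497, 0.068]]
```

```bash
cat >> h.py <<'E'
YAW=0.161; ex=np.array([np.sin(YAW),-np.cos(YAW)]); ey=np.array([np.cos(YAW),np.sin(YAW)])
EX_END=0.2523; EY0=0.5065; Q=down(YAW)
def P(lx,ly,z): return np.r_[ex*(EX_END+lx)+ey*(EY0+ly),z]   # ledge_edge x,y ; world z
def loc(p): return np.array([p[0]*ex[0]+p[1]*ex[1]-EX_END,p[0]*ey[0]+p[1]*ey[1]-EY0,p[2]])
E
python3 - <<'E'
from h import *
bot.move_pose(P(-.013,-.05,.16),Q)
bot.move_linear(P(-.013,-.05,.084),0.12)
r=bot.move_linear(P(-.013,.085,.084),0.07,until_force=8)
print(r,loc(bot.read_position()).round(4),bot.read_ft_force())
bot.move_linear(P(-.013,.03,.084),0.15)
bot.move_linear(P(-.013,.03,.2),0.2)
bot.move_pose(P(0.03,0.0,.33),Q)
K,T=cam("wrist"); im=bot.camera("wrist"); np.savez("w2.npz",K=K,T=T)
cv2.imwrite("pics/w2.png",im[:,:,::-1]); cv2.imwrite("pics/w2c.png",cv2.resize(im[0:260,200:460][:,:,::-1],(600,600),interpolation=cv2.INTER_CUBIC))
print(bot.search_frame("wrist","stop")[:2],bot.read_clock())
E
```

```text
True [-0.0129  0.0658  0.0831] [-1.54988092 -0.51163418  1.28034853]
[{'bbox': [365.7, 129.8, 36.0, 15.1], 'confidence': 0.85}] 10.3083
```

View pics/w2c.png

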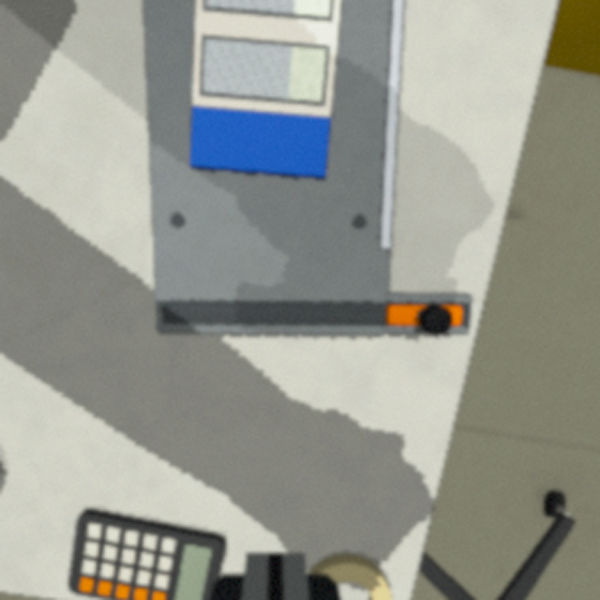

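The stop is at the end of its track, with the bar at crop (388–463, 315). Now to push the tray.

```bash
python3 - <<'E'
from h import *
d=np.load("w2.npz");K,T=d["K"],d["T"];s=600/260
f=lambda uv,z: np.array([loc(p) for p in back(K,T,(np.array(uv,float)+.5)/s-.5+[200,0],z)])
print("bar",f([[388,316],[463,315]],.07).mean(0).round(4),"knob",f([[435,319]],.105).round(4),"end",f([[160,332],[465,329]],.06).round(4).tolist(),"inner",f([[193,107],[331,118]],.068).round(4).tolist(),"near",f([[143,0],[158,300]],.06).round(4).tolist())
bot.move_pose(P(-.275,0,.16),Q); bot.set_gripper(0.4)
bot.move_linear(P(-.275,0,.085),0.12)
r=bot.move_linear(P(-.275,0,.045),0.03,until_force=3)
z=bot.read_position()[2]; print("touch",r,z,bot.read_clock())
if r and .045<z<.066:
    z+=.0025
    bot.move_linear(P(-.275,0,z),0.05)
    r=bot.move_linear(P(-.150,0,z),0.05,until_force=15)
    print(r,loc(bot.read_position()).round(4),bot.read_ft_force().round(2) if hasattr(bot.read_ft_force(),'round') else bot.read_ft_force())
    K,T=cam("wrist"); print(bot.read_clock())
    for c in("top","side"): cv2.imwrite(f"pics/{c}1.png",bot.camera(c)[:,:,::-1])
E
```

```text
bar [-0.0109  0.0877  0.07  ] knob [[-0.0121  0.0853  0.105 ]] end [[-0.0005, -0.0701, 0.06], [-0.0021, 0.1142, 0.06]] inner [[-0.1214, -0.0446, 0.068], [-0.1159, 0.0301, 0.068]] near [[-0.1739, -0.07, 0.06], [-0.0194, -0.0703, 0.06]]
touch True 0.059183163981542206 13.6917
False [-0.15   -0.      0.0617] [0.69 0.77 0.26]
16.5917
```

```bash
cat > look.py <<'E'
from h import *
import sys
n=sys.argv[1]
p=loc(bot.read_position())
bot.move_linear(P(p[0]-.02,0,p[2]),0.1); bot.move_linear(P(p[0]-.02,0,.2),0.2)
bot.move_pose(P(0.05,0.0,.3),Q)
K,T=cam("wrist"); im=bot.camera("wrist"); np.savez(n+".npz",K=K,T=T)
cv2.imwrite(f"pics/{n}c.png",cv2.resize(im[20:280,200:460][:,:,::-1],(600,600),interpolation=cv2.INTER_CUBIC))
print(bot.read_clock())
E
python3 look.py w3
```

```text
18.8917
```

View pics/w3c.png

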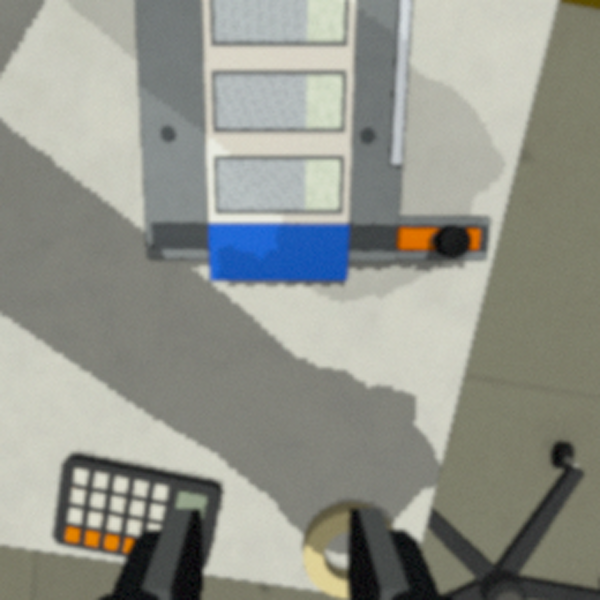

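The tray is now straight. The band's inner edge is at row ~224 and the ledge's end at ~259. I'll compute the remaining distance and push that far.

```bash
python3 - <<'E'
from h import *
d=np.load("w3.npz");K,T=d["K"],d["T"];s=600/260
f=lambda uv,z: np.array([loc(p) for p in back(K,T,(np.array(uv,float)+.5)/s-.5+[200,20],z)])
inner=f([[209,224],[350,223]],.068);end=f([[150,260],[488,258]],.06);fr=f([[211,282],[347,281]],.068);bar=f([[398,238],[481,238]],.07)
print("inner",inner.round(4).tolist(),"front",fr.round(4).tolist(),"end",end.round(4).tolist(),"bar",bar.mean(0).round(4))
b=(inner[:,0].mean()+fr[:,0].mean()-.03)/2; e=np.mean([end[:,0].mean(),bar[:,0].mean()+.013])
D=e+.011-b; print("b",b,"e",e,"push",D)
assert .015<D<.045
z=.0617
bot.move_pose(P(-.18,0,.16),Q); bot.move_linear(P(-.18,0,z),0.1)
r=bot.move_linear(P(-.150+D,0,z),0.04,until_force=15); print(r,loc(bot.read_position()).round(4))
E
python3 look.py w4
```

```text
inner [[-0.0186, -0.0358, 0.068], [-0.0191, 0.0395, 0.068]] front [[0.012, -0.0356, 0.068], [0.0114, 0.0389, 0.068]] end [[0.0007, -0.0699, 0.06], [-0.0003, 0.1174, 0.06]] bar [-0.0114  0.0874  0.07  ]
b -0.018577032565270254 e 0.0009015007973128758 push 0.03047853336258313
False [-1.195e-01 -1.000e-04  6.170e-02]
24.8417
```

View pics/w4c.png

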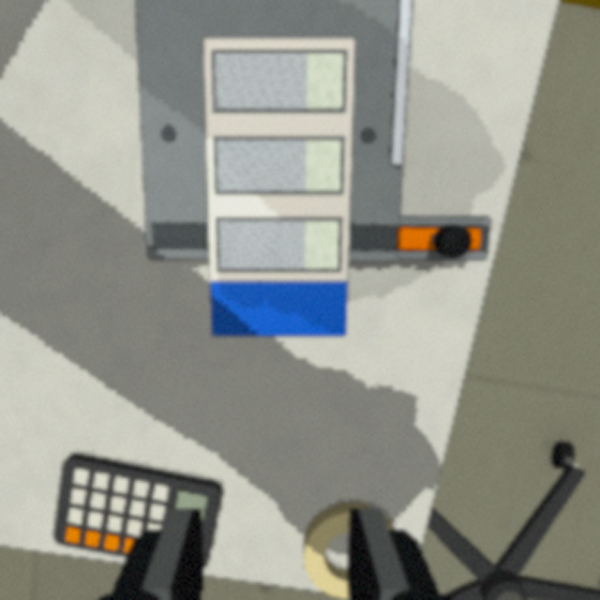

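The band's inner edge at row 281 is about 11 mm past the ledge's end (row 259). The tray is straight and flat, the stop is open and the gripper is clear, so I'm handing in.

```bash
python3 -c "
from cell import bot
bot.wait(0.3); print(bot.close_job(), bot.read_clock())"
```

```text
the job is handed in; nothing more can be done
the job is handed in; nothing more can be done
```

The job is handed in; no verdict came back. By my last camera measurements, the stop stands open at about 87 mm and the tray lies straight on the ledge with its whole blue band, plus about 11 mm of the white, past the open end.

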